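# Stow the coffee jars and sugar tins, latch the keeper, seat the drawer

### The arm

A 7-joint arm with a two-finger parallel gripper is mounted at the origin on the work surface. World frame = base frame: x ahead of the robot, y to its left, z up, the work surface at z = 0. Lengths are in m, angles in rad, forces in N, time in s.
With the tool pointing down it reaches from about 0.425 to 0.925 m from the base axis. Payload 6.8 kg.
Tool frame: the origin (TCP) lies at the very end of the fingers, on their centre line; the grasp point (between the pads) lies 19 mm behind it; z points along the fingers, y is the line along which they close (so a half turn about z gives the same grasp; the last joint's range is limited). The gripper opens to 85 mm and grips with 20 to 120 N. Pads are 22 mm wide; open, the fingers measure 114 mm over their backs; the gripper's body (76 mm by 85 mm) begins 54 mm behind the grasp point. The pads swing forward as they close: fully open they stand 13 mm farther back than shut.
Start: joints at [1.204, 0.477, 0.022, 1.555, -0.011, 1.109, -0.083], TCP at [0.173, -0.653, 0.231] pointing down, gripper open.
Joint ranges: [-2.96, 2.96], [-0.34, 2.1], [-1.41, 1.46], [0.24, 2.44], [-1.37, 4.51], [0.17, 1.92], [-2.96, 2.96]. Speed limits (rad/s): [2.39, 2.39, 3.14, 3.14, 3.14, 3.14, 3.14].

### API

Orientations are given as a unit quaternion [w, x, y, z].
In Python, from station import telemetry, viewer, job, search_frame, cut_out gives the robot as it stands. The module is installed in compiled form; this text tells all that it offers.
- The arm moves only by the shell command python3 -m crank 'ROWS' [FORCE]. ROWS is JSON, a list of rows, each an object with "delta_rot": the turn, a rotation vector about the tool's x, y, z in degrees, a list of three; "xyz": the shift along the tool's x, y, z in m, a list of three; "fingers": the gripper command: -1 is fully open, 1 is shut, values between are in proportion. In form: [{"delta_rot": [ax, ay, az], "xyz": [dx, dy, dz], "fingers": fingers}, ...]. A call has 1 to 10 rows; each row is the pose to reach, as a shift and turn from the pose commanded when the call began, along the tool's axes at that moment; what a row does not reach only later rows make up. A row lasts 1/10 s, in which the tool goes at most 50 mm and 8.59 degrees, less where a joint would pass 70% of its speed; a pose out of reach is approached as far as the arm can. A call with a gripper value outside its range is refused whole. The fingers move at their own pace and stop on an object; FORCE is the grip in N (left out, the last holds). Time passes only in rows, so rows that repeat a pose let the fingers close. It gives the time, the measured TCP pose, the force, the opening and the grip force at its end, in the units of the state.
- telemetry.get_obs(): the state, without advancing time (a new reading comes with each control period).
- viewer.read_camera(name): name is "scene" or "top" or "wrist"; returns a dict with "img" (384x512x3 uint8, red, green, blue), "fx", "fy", "cx", "cy" (pixels), "origin" and "rotation" of the camera in the world. Camera axes: x right, y up, looking along -z (the intrinsics and any distortion apply to the point x, -y, -z); pixel columns grow to the right and rows downward; lengths in m; the calibration is good to about 2 mm. A picture is of the moment at which its call begins. There is no depth.
- job.hand_in(): hands the job in; it is judged then, once.
Trained networks look in the newest picture that a camera, given by its name, has taken for a name from the list of things; names that differ only in an ending like _2 or _b are one class to them, and where a whole thing is asked for, a point or a joint stands for the part that bears it (a point fixed in the world has none). Each returns a list of dicts, best first, with "score" (0 to 1); they miss things now and then, are a little off and sometimes report something else, mostly with a low value. They report only what shows in the picture. A call takes as long as a camera call.
- search_frame(camera, thing): "pixel" ([column, row] in pixels, amid what is visible of it).
- cut_out(camera, thing): "pixels" (384x512 bool, what is visible of it) and "pixel" ([column, row] in pixels, amid what is visible of it).
The state is a dict: "t": time; "q": joint angles; "joint_vel": joint speeds; "joint_torque": joint torques, N m; "eef_pos": TCP position; "tool_rot": TCP orientation; "contact_force": force on the tool from outside, world axes, zero at the start; "torque": the same for the moment, N m; "gripper_width": opening from 0.0 (shut) to 1.0 (fully open); "grasp_force": force on a finger pad.
Only numpy, scipy, OpenCV 4.12 (cv2) and the standard library are available. Lean on these libraries where they do the work, as an engineer would, in place of code of your own. Each camera call takes 0.05 s, during which the arm holds its last target. There are 200 camera calls.

### The job

Clear the ledge after coffee: stand every small square coffee jar upright in the white airtight keeper and set every small round knobbed sugar tin upright in the open drawer. Swing the keeper's lid over and press it down against its gasket until the catch snaps over it and holds it shut, and push the drawer fully home past its detent. Leave the mug, the timer and all the other things standing where they are.

Things in the scene. Friction and masses are not known exactly. Their poses are not given: they have to be found in the camera images.
- keeper: White plastic airtight box, fixed, open on top: outside 210 (its x) by 150 (its y) by 95 mm high, walls and floor 6 mm. Origin: centre of its underside; z up. The lid is hinged along its +y side; a sprung steel catch stands in the middle of its -y side, up to 19 mm above the rim. A black rubber gasket runs round the rim, up to 11 mm above it.
- lid_hinge (a point): Middle of the lid's hinge axis, on the keeper: 79 mm to its +y, 101 mm above its underside; the axis runs along the keeper's x.
- lid (a joint): Lid angle, rad: 0 = shut and caught; grows as it opens (pi/2 upright, more = leaning outward to the keeper's +y). Starts open; a stiff hinge (0.25 N m) holds it wherever left. Below 0.09 rad it meets the catch, then the gasket: it takes 10 to 15 N down near the free edge to snap past the catch; then it stays within 0.02 of 0. At 0.04 or more it is not caught. It can be pressed to -0.02.
- lid_edge (a point): Point on the lid's outer face (its top when shut), 125 mm from the hinge axis, midway along the lid: a good place to push. The lid is a plate 210 by 150 by 10 mm; free edge 154 mm from the axis, outer face 7 mm from the axis plane. Site axes: z = outward normal of that face, -y = from hinge to free edge.
- drawer (a joint): How far the drawer stands out, in m: 0 = fully home, grows as it opens; starts at 0.10 to 0.125. It slides with about 1.5 N of friction; from 0.0125 to 0.0055 a sprung detent resists with 7 to 9 N, then pulls it home to 0.
- drawer_front (a point): Middle of the outer (front) face of the drawer's front panel, 40 mm above the ledge; the panel is 226 mm wide, spans 4 to 72 mm above the ledge, 12 mm thick, with no handle. Site x points inward along the push direction, z up, y along the panel.
- drawer_in (a point): On the inner floor of the drawer, 12 mm above the ledge, at the inner face of the front panel, mid-width; x points to the drawer's back. Inside 157 mm long, 206 mm wide; side walls 28 mm high above the floor. The part of the drawer standing out of the unit is open from above.
- unit: Light wooden drawer unit, fixed, 180 (x) by 230 (y) by 78 mm high; origin: centre of its underside. The drawer comes out of its -x side, under a roof whose underside is 70 mm above the ledge.
- jar1: Small closed coffee jar: square frosted-glass body 52 by 52 by 58 mm with a round steel cap 38 mm across and 20 mm high on top (78 mm in all), 250 g. Origin: centre of its underside, z up. Two or three such jars are out.
- jar2: Small closed coffee jar: square frosted-glass body 52 by 52 by 58 mm with a round steel cap 38 mm across and 20 mm high on top (78 mm in all), 250 g. Origin: centre of its underside, z up. Two or three such jars are out.
- jar3: Small closed coffee jar: square frosted-glass body 52 by 52 by 58 mm with a round steel cap 38 mm across and 20 mm high on top (78 mm in all), 250 g. Origin: centre of its underside, z up. Two or three such jars are out.
- tin1: Small round stainless sugar tin, 54 mm across and 32 mm high, with a black knob 18 mm across and 18 mm high on top (50 mm in all), 150 g. Origin: centre of its underside, z up. Two or three are out.
- tin2: Small round stainless sugar tin, 54 mm across and 32 mm high, with a black knob 18 mm across and 18 mm high on top (50 mm in all), 150 g. Origin: centre of its underside, z up. Two or three are out.
- tin3: Small round stainless sugar tin, 54 mm across and 32 mm high, with a black knob 18 mm across and 18 mm high on top (50 mm in all), 150 g. Origin: centre of its underside, z up. Two or three are out.
- mug: Blue ceramic mug, 68 mm across, 80 mm high, among the jars and tins; stays. Origin: centre of underside.
- timer: White plastic press-button timer, 60 by 70 by 32 mm, near the robot; stays.
- coffee_jar: Big round amber glass coffee jar, 96 mm across, 140 mm high, at the back; stays.
- canister: Big round steel canister, 104 mm across, 152 mm high, at the back; stays.
- spoon: Coffee spoon with a wooden handle, 150 mm long, lying on the ledge near the robot, to its left; stays.

How it is judged:
By the outcome, as a careful person would: the job done as asked, in the order asked, and still so for the second after the job is handed in, with the robot touching nothing.
Of jar1, jar2, jar3 only 2 to 3 are there at a start; the rules pass over those that are not, and their reading is None.
Of tin1, tin2, tin3 only 2 to 3 are there at a start; the rules pass over those that are not, and their reading is None.
At some moment in a run one of jar1, jar2, jar3, tin1, tin2, tin3 may be knocked a few centimetres aside while the robot is not near it.
It also fails if it takes over 210 s, if anything falls off the work surface, if the arm or the gripper's body presses on something with over 40 N, if the wrist force passes 120 N, or if a joint passes its speed limit or range.

## Working session

There is one attempt and no reset: what is moved stays moved. The work goes in short steps, Python scripts to look and compute and a shell command to move; the robot and the scene stay as the last step left them, time stands still between calls to the robot, and variables do not carry over. Pictures are saved under pics/ and viewed, at most 14 in all, crops included, and the job is handed in when it is done.

```bash
mkdir -p pics; cat > h.py <<'E'
import numpy as np, cv2
from station import telemetry, viewer, job, search_frame, cut_out
def ray(c,p):
    d=np.array([(p[0]-c['cx'])/c['fx'],-(p[1]-c['cy'])/c['fy'],-1.]); R=np.array(c['rotation']).reshape(3,3)
    return np.array(c['origin']),R@d
def at(c,p,z):
    o,d=ray(c,p); return (o+d*(z-o[2])/d[2])
def proj(c,P):
    R=np.array(c['rotation']).reshape(3,3); v=R.T@(np.array(P)-c['origin']); return np.array([c['cx']+c['fx']*v[0]/-v[2], c['cy']-c['fy']*v[1]/-v[2]])
def save(c,n): cv2.imwrite('pics/'+n,c['img'][:,:,::-1])
E
python3 - <<'E'
from h import *
np.set_printoptions(precision=3,suppress=True)
o=telemetry.get_obs(); print({k:np.round(v,3) for k,v in o.items()})
ims=[]
for n in ['scene','top']:
    c=viewer.read_camera(n); save(c,n+'0.png'); print(n,[k for k in c],c['fx'],c['cx'],c['cy'],c['origin'],np.round(c['rotation'],3).tolist())
    for t,z in [('jar1',.06),('tin1',.04),('mug',.06),('timer',.03),('keeper',.09),('unit',.078),('lid',.15),('drawer',.04),('coffee_jar',.07),('canister',.08)]:
        for d in search_frame(n,t): 
            if d['score']>.3: print(t,round(d['score'],2),np.round(d['pixel']),at(c,d['pixel'],z)[:2])
E
```

```text
{'t': np.float64(0.0), 'q': array([ 1.204,  0.478,  0.022,  1.556, -0.011,  1.109, -0.083]), 'joint_vel': array([-0.001,  0.001,  0.001,  0.001,  0.001, -0.001, -0.001]), 'joint_torque': array([  0.   , -59.645,   1.608, -28.12 ,   0.012,   0.009,   0.   ]), 'eef_pos': array([ 0.173, -0.652,  0.23 ]), 'tool_rot': array([-0.001,  0.992,  0.129, -0.   ]), 'contact_force': array([-0.219,  0.041, -0.16 ]), 'torque': array([0.041, 0.025, 0.015]), 'grasp_force': np.float64(0.0), 'gripper_width': np.float64(0.997)}
scene ['img', 'fx', 'fy', 'cx', 'cy', 'origin', 'rotation'] 495.42777146571876 249.51897460781237 198.12806784794986 [1.069 0.444 1.231] [0.398, 0.109, 0.238, 0.879]Traceback (most recent call last):
  File "<stdin>", line 9, in <module>
  File "h.py", line 7, in at
    o,d=ray(c,p); return (o+d*(z-o[2])/d[2])
        ~~~^^^^^
  File "h.py", line 4, in ray
    d=np.array([(p[0]-c['cx'])/c['fx'],-(p[1]-c['cy'])/c['fy'],-1.]); R=np.array(c['rotation']).reshape(3,3)
                                                                        ~~~~~~~~~~~~~~~~~~~~~~~~~~~~~~~^^^^^
ValueError: cannot reshape array of size 4 into shape (3,3)
```

```bash
python3 - <<'E'
import cv2,numpy as np
a=cv2.imread('pics/scene0.png');b=cv2.imread('pics/top0.png')
cv2.imwrite('pics/t1.png',cv2.resize(b,(800,600)));cv2.imwrite('pics/s1.png',cv2.resize(a,(800,600)))
E
```

```text
[ WARN:0@0.009] global loadsave.cpp:275 findDecoder imread_('pics/top0.png'): can't open/read file: check file path/integrity
Traceback (most recent call last):
cv2.error: OpenCV(4.12.0) /io/opencv/modules/imgproc/src/resize.cpp:4208: error: (-215:Assertion failed) !ssize.empty() in function 'resize'
```

```bash
sed -i "s/np.array(c\['rotation'\]).reshape(3,3)/rot(c['rotation'])/" h.py; cat >> h.py <<'E'
from scipy.spatial.transform import Rotation as Ro
def rot(q): return Ro.from_quat(np.roll(q,-1)).as_matrix()
E
python3 - <<'E'
from h import *
np.set_printoptions(precision=3,suppress=True)
for n in ['scene','top']:
    c=viewer.read_camera(n); save(c,n+'0.png'); print(n,c['fx'],c['cx'],c['cy'],c['origin'],c['rotation'])
    cv2.imwrite('pics/%s1.png'%n,cv2.resize(c['img'][:,:,::-1],(800,600)))
    for t,z in [('jar1',.06),('tin1',.04),('mug',.06),('timer',.03),('keeper',.09),('unit',.078),('lid',.15),('drawer',.04),('coffee_jar',.07),('canister',.08),('spoon',0.01)]:
        for d in search_frame(n,t): 
            if d['score']>.3: print(t,round(d['score'],2),np.round(d['pixel']),at(c,d['pixel'],z)[:2])
E
```

```text
scene 495.42777146571876 249.51897460781237 198.12806784794986 [1.069 0.444 1.231] [0.398 0.109 0.238 0.879]
jar1 0.87 [265. 208.] [0.547 0.046]
tin1 0.91 [218. 210.] [ 0.63  -0.053]
tin1 0.61 [257. 175.] [ 0.472 -0.047]
mug 0.72 [282. 186.] [0.464 0.036]
timer 0.91 [282. 159.] [ 0.375 -0.034]
keeper 0.6 [318. 232.] [0.526 0.205]
unit 0.98 [173. 154.] [ 0.594 -0.259]
lid 0.66 [373. 193.] [0.372 0.255]
drawer 0.58 [195. 131.] [ 0.475 -0.294]
coffee_jar 0.86 [181. 267.] [0.82 0.  ]
canister 0.69 [145. 219.] [ 0.79  -0.164]
canister 0.35 [172. 153.] [ 0.593 -0.262]
spoon 0.57 [365. 194.] [0.3   0.213]
top 352.80908515840053 256.62061005247097 193.87598302672632 [0.498 0.031 1.029] [ 0.71   0.019 -0.03  -0.704]
jar1 0.75 [281. 155.] [ 0.676 -0.051]
jar1 0.71 [249. 203.] [0.542 0.036]
jar1 0.34 [170. 214.] [0.511 0.254]
tin1 0.77 [251. 175.] [0.62  0.033]
tin1 0.75 [283. 232.] [ 0.461 -0.058]
tin1 0.6 [283. 175.] [ 0.621 -0.058]
tin1 0.41 [323. 112.] [ 0.806 -0.172]
mug 0.79 [251. 237.] [0.448 0.03 ]
mug 0.55 [168. 210.] [0.521 0.257]
timer 0.66 [278. 266.] [ 0.366 -0.045]
keeper 0.96 [169. 210.] [0.518 0.249]
unit 0.69 [363. 190.] [ 0.58  -0.273]
lid 0.76 [139. 219.] [0.495 0.307]
drawer 0.8 [361. 226.] [ 0.481 -0.279]
coffee_jar 0.64 [263. 102.] [0.822 0.001]
canister 0.75 [324. 112.] [ 0.791 -0.168]
canister 0.59 [249. 204.] [0.538 0.036]
spoon 0.57 [181. 294.] [0.283 0.228]
```

View pics/top1.png

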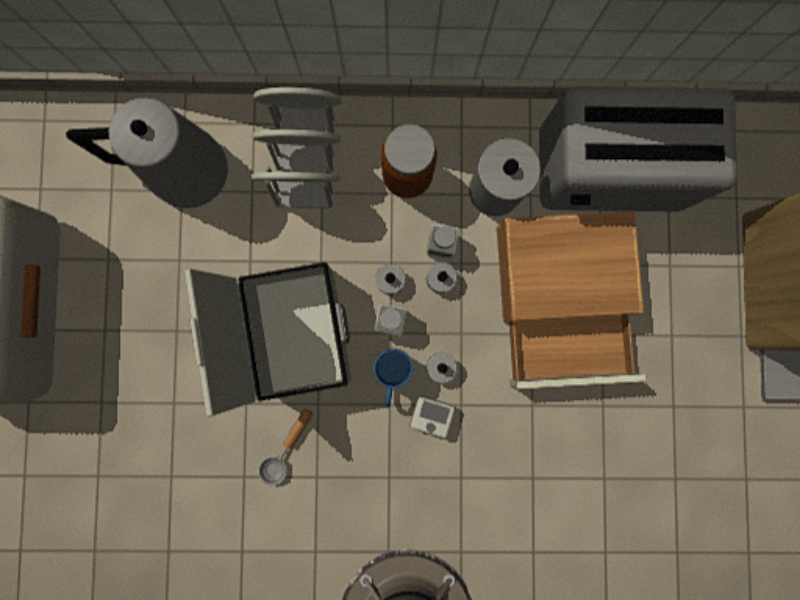

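View pics/scene1.png

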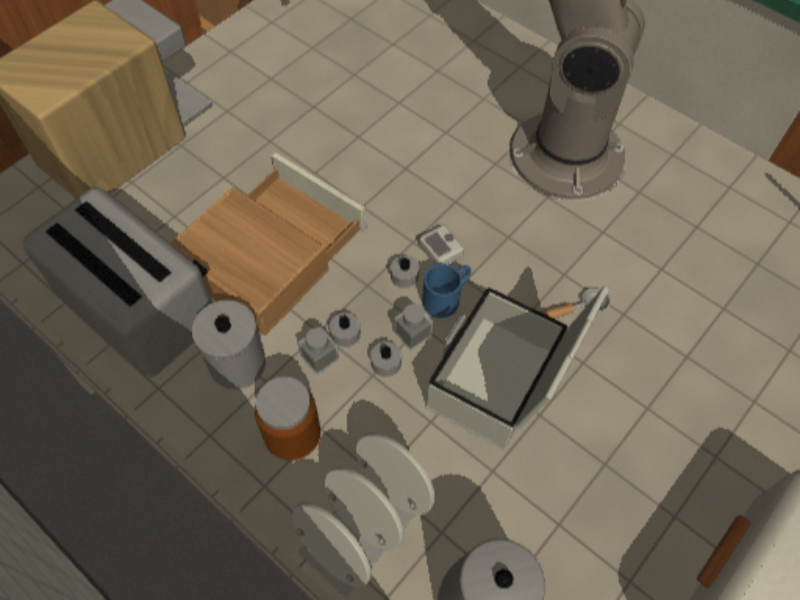

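```bash
cat >> h.py <<'E'
def look(tz=(('jar1',.068),('tin1',.041)),cam='top',mn=.3):
    c=viewer.read_camera(cam)
    for t,z in tz:
        for d in cut_out(cam,t):
            if d['score']<mn: continue
            ys,xs=np.nonzero(d['pixels']); 
            if len(xs)<5: continue
            p=np.array([xs.mean(),ys.mean()]); print(t,round(d['score'],2),len(xs),p.round(1),at(c,p,z)[:2].round(3))
    return c
E
python3 - <<'E'
from h import *
np.set_printoptions(precision=3,suppress=True)
c=look(); s=800/512
K=np.array([at(c,np.array(p)/s,.106)[:2] for p in [(241,278),(327,264),(347,383),(258,398)]]);print('keeper rim',K,K.mean(0),[np.linalg.norm(K[i]-K[i-1]) for i in range(4)])
e=K[1]-K[2];print('yaw x',np.degrees(np.arctan2(e[1],e[0])))
e=K[0]-K[3];print('yaw x',np.degrees(np.arctan2(e[1],e[0])))
for n,z,ps in [('unitfront',.078,[(510,322),(643,313)]),('unitback',.078,[(503,218),(636,214)]),('panel',.072,[(512,382),(512,387),(645,377),(645,381)])]:
    print(n,[at(c,np.array(p)/s,z)[:2] for p in ps])
for z in (.15,.2,.25): print('lid edge',z,[at(c,np.array(p)/s,z)[:2] for p in [(188,270),(209,412)]])
im=cv2.resize(c['img'][125:260,110:430,::-1],None,fx=2.5,fy=2.5,interpolation=cv2.INTER_CUBIC); cv2.imwrite('pics/crop.png',im)
E
```

```text
jar1 0.89 345 [249.8 203.9] [0.538 0.035]
jar1 0.56 403 [282.7 153.6] [ 0.678 -0.055]
tin1 0.82 267 [249.1 178. ] [0.613 0.037]
tin1 0.78 320 [282.4 234.4] [ 0.455 -0.057]
tin1 0.71 328 [282.3 177.3] [ 0.615 -0.056]
keeper rim [[0.603 0.285]
 [0.628 0.142]
 [0.429 0.105]
 [0.404 0.252]] [0.516 0.196] [np.float64(0.20193012445251704), np.float64(0.14569881319471648), np.float64(0.20198488738479084), np.float64(0.14872482933229947)]
yaw x 10.453776953456924
yaw x 9.595304181694164
unitfront [array([ 0.534, -0.173]), array([ 0.552, -0.405])]
unitback [array([ 0.716, -0.161]), array([ 0.726, -0.397])]
panel [array([ 0.43 , -0.177]), array([ 0.422, -0.177]), array([ 0.441, -0.409]), array([ 0.434, -0.409])]
lid edge 0.15 [array([0.61 , 0.358]), array([0.386, 0.317])]
lid edge 0.2 [array([0.603, 0.339]), array([0.392, 0.301])]
lid edge 0.25 [array([0.597, 0.321]), array([0.399, 0.285])]
```

View pics/crop.png

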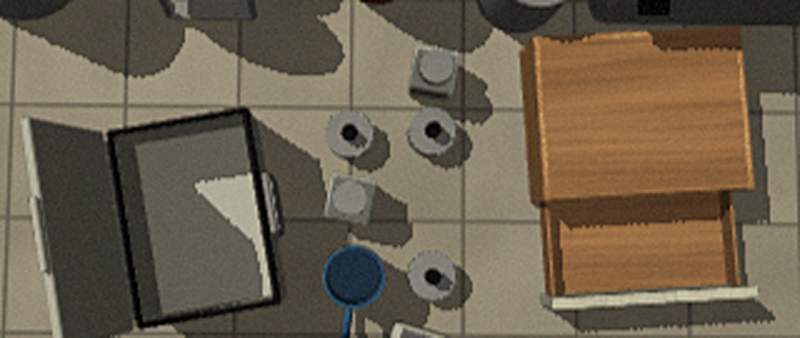

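```bash
R='x'; python3 -m crank '[{"delta_rot":[0,0,8],"xyz":[0.02,-0.013,-0.04],"fingers":-0.6},{"delta_rot":[0,0,14.9],"xyz":[0.06,-0.04,-0.08],"fingers":-0.6},{"delta_rot":[0,0,14.9],"xyz":[0.4066,-0.257,-0.1],"fingers":-0.6},{"delta_rot":[0,0,14.9],"xyz":[0.4066,-0.257,-0.1],"fingers":-0.6},{"delta_rot":[0,0,14.9],"xyz":[0.4066,-0.257,-0.1],"fingers":-0.6},{"delta_rot":[0,0,14.9],"xyz":[0.4066,-0.257,-0.1],"fingers":-0.6},{"delta_rot":[0,0,14.9],"xyz":[0.4066,-0.257,-0.1],"fingers":-0.6},{"delta_rot":[0,0,14.9],"xyz":[0.4066,-0.257,-0.1],"fingers":-0.6},{"delta_rot":[0,0,14.9],"xyz":[0.4066,-0.257,-0.1],"fingers":-0.6},{"delta_rot":[0,0,14.9],"xyz":[0.4066,-0.257,-0.1],"fingers":-0.6}]' 40
python3 -m crank '[{"delta_rot":[0,0,0],"xyz":[0.0,0,0],"fingers":-0.6},{"delta_rot":[0,0,0],"xyz":[0.038,-0.336,0.05],"fingers":-0.6},{"delta_rot":[0,0,0],"xyz":[0.038,-0.336,0.05],"fingers":-0.6},{"delta_rot":[0,0,0],"xyz":[0.038,-0.336,0.05],"fingers":-0.6},{"delta_rot":[0,0,0],"xyz":[0.038,-0.336,0.05],"fingers":-0.6},{"delta_rot":[0,0,0],"xyz":[0.038,-0.336,0.05],"fingers":-0.6},{"delta_rot":[0,0,0],"xyz":[0.038,-0.336,0.05],"fingers":-0.6},{"delta_rot":[0,0,0],"xyz":[0.038,-0.336,0.05],"fingers":-0.6},{"delta_rot":[0,0,0],"xyz":[0.038,-0.336,0.05],"fingers":-0.6},{"delta_rot":[0,0,0],"xyz":[0.038,-0.336,0.05],"fingers":-0.6}]'
python3 - <<'E'
from h import *
o=telemetry.get_obs();print(o['eef_pos'],o['tool_rot'],o['gripper_width'])
c=look(cam='wrist'); print(c['fx'],c['origin'],c['rotation']); cv2.imwrite('pics/w1.png',c['img'][:,:,::-1])
E
```

```text
t: 2.45
eef_pos: [0.4877, -0.3127, 0.3305]
tool_rot: [0.0, 1.0, -0.001, 0.0]
contact_force: [0.4, -1.8, 0.3]
gripper_width: 0.801
grasp_force: 0.0
t: 3.45
eef_pos: [0.525, 0.0222, 0.2799]
tool_rot: [0.0, 1.0, 0.001, -0.0]
contact_force: [0.7, -1.7, -0.3]
gripper_width: 0.803
grasp_force: 0.0
[0.52502618 0.02215551 0.27989527] [ 1.19696484e-04  9.99999852e-01  5.15443864e-04 -1.24729366e-04] 0.8025192778317757
jar1 0.91 2476 [318.   41.8] [ 0.677 -0.054]
jar1 0.73 1437 [246.  155.2] [0.542 0.033]
jar1 0.36 1325 [311.4  96.8] [ 0.615 -0.05 ]
tin1 0.94 1312 [244.2 100. ] [0.612 0.035]
tin1 0.93 1078 [304.7 206.6] [ 0.46  -0.055]
tin1 0.57 1426 [311.5  97. ] [ 0.616 -0.055]
tin1 0.39 10035 [448.1 197.2] [ 0.474 -0.269]
267.3823036219415 [0.59681956 0.02242678 0.42307536] [-0.69965763  0.10259092 -0.10190148  0.69969307]
```

View pics/w1.png

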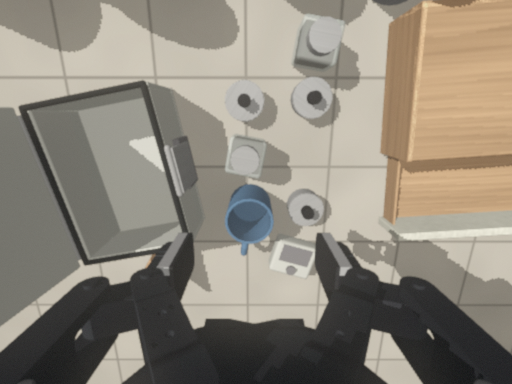

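```bash
python3 - <<'E'
from h import *
np.set_printoptions(precision=3,suppress=True)
c=viewer.read_camera('wrist')
print('cap',at(c,(245,160),.078)[:2])
J=[at(c,p,.058)[:2] for p in [(234,137),(267,139),(262,178),(227,175)]];print(np.array(J),np.mean(J,0))
e=J[0]-J[3];print(np.degrees(np.arctan2(e[1],e[0])))
e=J[1]-J[2];print(np.degrees(np.arctan2(e[1],e[0])))
K=[at(c,p,.106)[:2] for p in [(24,106),(147,84),(188,247),(84,263)]];print(np.array(K),np.mean(K,0))
e=K[0]-K[3];print(np.degrees(np.arctan2(e[1],e[0])))
print('catch',at(c,(180,165),.11))
print('backcap',at(c,(323,37),.078)[:2],'tins',[at(c,p,.05)[:2] for p in [(244,101),(314,98),(307,213)]])
im=cv2.resize(c['img'][10:235,210:350,::-1],None,fx=2.6,fy=2.6,interpolation=cv2.INTER_CUBIC); cv2.imwrite('pics/crop2.png',im)
E
```

```text
cap [0.537 0.031]
[[0.565 0.046]
 [0.562 0.002]
 [0.508 0.008]
 [0.513 0.057]] [0.537 0.028]
-12.08556895314746
-6.927057474615219
[[0.605 0.279]
 [0.627 0.137]
 [0.427 0.107]
 [0.404 0.249]] [0.516 0.193]
8.53536348622519
catch [0.537 0.107 0.11 ]
backcap [ 0.679 -0.061] tins [array([0.611, 0.032]), array([ 0.615, -0.06 ]), array([ 0.452, -0.059])]
```

View pics/crop2.png

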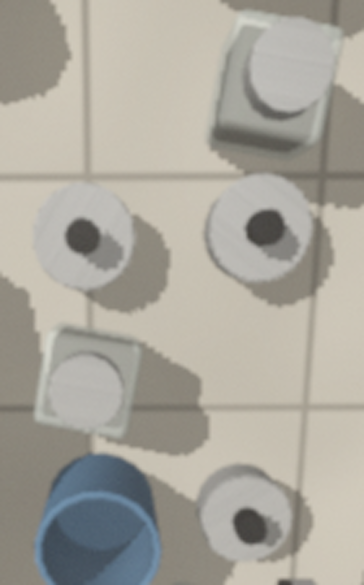

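```bash
python3 -m crank '[{"delta_rot":[0,0,5],"xyz":[0.012,-0.009,0.03],"fingers":-0.6},{"delta_rot":[0,0,10],"xyz":[0.012,-0.009,0.07],"fingers":-0.6},{"delta_rot":[0,0,10],"xyz":[0.012,-0.009,0.11],"fingers":-0.6},{"delta_rot":[0,0,10],"xyz":[0.012,-0.009,0.15],"fingers":-0.6},{"delta_rot":[0,0,10],"xyz":[0.012,-0.009,0.18],"fingers":-0.6},{"delta_rot":[0,0,10],"xyz":[0.012,-0.009,0.21],"fingers":-0.6},{"delta_rot":[0,0,10],"xyz":[0.012,-0.009,0.235],"fingers":-0.6},{"delta_rot":[0,0,10],"xyz":[0.012,-0.009,0.258],"fingers":-0.6},{"delta_rot":[0,0,10],"xyz":[0.012,-0.009,0.258],"fingers":-0.6},{"delta_rot":[0,0,10],"xyz":[0.012,-0.009,0.258],"fingers":-0.6}]'
python3 -m crank '[{"delta_rot":[0,0,0],"xyz":[0,0,0],"fingers":1},{"delta_rot":[0,0,0],"xyz":[0,0,0],"fingers":1},{"delta_rot":[0,0,0],"xyz":[0,0,0],"fingers":1},{"delta_rot":[0,0,0],"xyz":[0,0,0],"fingers":1},{"delta_rot":[0,0,0],"xyz":[0,0,0],"fingers":1},{"delta_rot":[0,0,0],"xyz":[0,0,0],"fingers":1}]' 40
```

```text
t: 4.65
eef_pos: [0.5373, 0.0297, 0.0223]
tool_rot: [0.0, 0.996, -0.089, -0.0]
contact_force: [-0.3, 0.2, 1.0]
gripper_width: 0.804
grasp_force: 0.0
t: 5.25
eef_pos: [0.5385, 0.0306, 0.0236]
tool_rot: [-0.0, 0.996, -0.088, 0.002]
contact_force: [-0.9, -0.5, 7.3]
gripper_width: 0.604
grasp_force: 43.5
```

```bash
python3 -m crank '[{"delta_rot":[0,0,0],"xyz":[0,0,-0.03],"fingers":1},{"delta_rot":[0,0,0],"xyz":[0,0,-0.08],"fingers":1},{"delta_rot":[0,0,0],"xyz":[0,0,-0.13],"fingers":1},{"delta_rot":[0,0,0],"xyz":[0,0,-0.16],"fingers":1},{"delta_rot":[0,0,-7],"xyz":[-0.001,-0.04,-0.16],"fingers":1},{"delta_rot":[0,0,-14],"xyz":[-0.003,-0.08,-0.16],"fingers":1},{"delta_rot":[0,0,-19.5],"xyz":[-0.004,-0.12,-0.16],"fingers":1},{"delta_rot":[0,0,-19.5],"xyz":[-0.0057,-0.15,-0.16],"fingers":1},{"delta_rot":[0,0,-19.5],"xyz":[-0.0057,-0.173,-0.16],"fingers":1},{"delta_rot":[0,0,-19.5],"xyz":[-0.0057,-0.173,-0.16],"fingers":1}]'
python3 - <<'E'
from h import *
c=look(cam='top'); save(c,'x.png')
E
python3 -m crank '[{"delta_rot":[0,0,0],"xyz":[0,0,0.04],"fingers":1},{"delta_rot":[0,0,0],"xyz":[0,0,0.08],"fingers":1},{"delta_rot":[0,0,0],"xyz":[0,0,0.11],"fingers":1},{"delta_rot":[0,0,0],"xyz":[0,0,0.13],"fingers":1},{"delta_rot":[0,0,0],"xyz":[0,0,0.14],"fingers":1},{"delta_rot":[0,0,0],"xyz":[0,0,0.145],"fingers":1},{"delta_rot":[0,0,0],"xyz":[0,0,0.145],"fingers":1}]'
```

```text
t: 6.25
eef_pos: [0.5611, 0.2065, 0.1825]
tool_rot: [-0.001, 0.996, 0.085, 0.0]
contact_force: [-1.3, -0.1, -1.3]
gripper_width: 0.603
grasp_force: 42.8
jar1 0.57 389 [282.8 153.6] [ 0.678 -0.055]
tin1 0.87 311 [282.2 176.8] [ 0.617 -0.056]
tin1 0.61 323 [282.2 234.7] [ 0.455 -0.056]
tin1 0.5 284 [248.9 177.7] [0.613 0.038]
t: 7.1
eef_pos: [0.5621, 0.2013, 0.0372]
tool_rot: [0.0, 0.997, 0.082, 0.0]
contact_force: [0.2, -0.6, -1.4]
gripper_width: 0.603
grasp_force: 42.9
```

```bash
python3 -m crank '[{"delta_rot":[0,0,0],"xyz":[0,0,0.004],"fingers":1},{"delta_rot":[0,0,0],"xyz":[0,0,0.007],"fingers":1},{"delta_rot":[0,0,0],"xyz":[0,0,0.007],"fingers":1},{"delta_rot":[0,0,0],"xyz":[0,0,0.007],"fingers":-0.55},{"delta_rot":[0,0,0],"xyz":[0,0,0.007],"fingers":-0.55},{"delta_rot":[0,0,0],"xyz":[0,0,0.007],"fingers":-0.55},{"delta_rot":[0,0,0],"xyz":[0,0,-0.02],"fingers":-0.55},{"delta_rot":[0,0,0],"xyz":[0,0,-0.07],"fingers":-0.55},{"delta_rot":[0,0,0],"xyz":[0,0,-0.12],"fingers":-0.55},{"delta_rot":[0,0,0],"xyz":[0,0,-0.17],"fingers":-0.55}]'
python3 - <<'E'
from h import *
np.set_printoptions(precision=3,suppress=True)
o=telemetry.get_obs();print(o['eef_pos'],o['tool_rot'],o['gripper_width'],o['contact_force'])
c=look(cam='top');
c=look(cam='wrist');cv2.imwrite('pics/w2.png',c['img'][:,:,::-1])
E
```

```text
t: 8.1
eef_pos: [0.5616, 0.202, 0.2095]
tool_rot: [-0.0, 0.997, 0.082, 0.0]
contact_force: [1.8, 0.2, 0.2]
gripper_width: 0.778
grasp_force: 0.0
[0.562 0.202 0.209] [-0.     0.997  0.082  0.   ] 0.7779992383577885 [1.798 0.17  0.21 ]
jar1 0.84 375 [283.  153.8] [ 0.678 -0.056]
jar1 0.69 219 [192.  198.1] [0.553 0.192]
tin1 0.8 337 [282.  234.8] [ 0.454 -0.056]
tin1 0.8 274 [282.2 177.3] [ 0.616 -0.056]
tin1 0.71 296 [248.9 178.1] [0.612 0.038]
tin1 0.34 3469 [365.7 224.5] [ 0.485 -0.291]
jar1 0.93 2822 [485.9 111.3] [ 0.676 -0.02 ]
jar1 0.64 2155 [255.4 179.8] [0.566 0.203]
tin1 0.96 993 [423.7 270.4] [ 0.473 -0.041]
tin1 0.75 2305 [464.2 164.9] [ 0.618 -0.041]
tin1 0.69 1944 [392.2 155.9] [0.614 0.047]
```

View pics/w2.png

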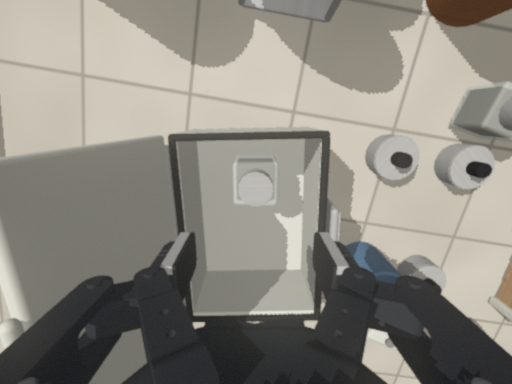

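```bash
python3 -m crank '[{"delta_rot":[0,0,0],"xyz":[0,0,-0.03],"fingers":-0.6},{"delta_rot":[0,0,7],"xyz":[0.012,0.045,-0.04],"fingers":-0.6},{"delta_rot":[0,0,14],"xyz":[0.025,0.09,-0.04],"fingers":-0.6},{"delta_rot":[0,0,19.5],"xyz":[0.037,0.135,-0.04],"fingers":-0.6},{"delta_rot":[0,0,19.5],"xyz":[0.049,0.18,-0.04],"fingers":-0.6},{"delta_rot":[0,0,19.5],"xyz":[0.061,0.23,-0.04],"fingers":-0.6},{"delta_rot":[0,0,19.5],"xyz":[0.0727,0.2745,-0.04],"fingers":-0.6},{"delta_rot":[0,0,19.5],"xyz":[0.0727,0.2745,-0.04],"fingers":-0.6},{"delta_rot":[0,0,19.5],"xyz":[0.0727,0.2745,-0.04],"fingers":-0.6}]'
python3 - <<'E'
from h import *
np.set_printoptions(precision=3,suppress=True)
c=look(cam='wrist'); c=viewer.read_camera('wrist')
d=[d for d in cut_out('wrist','jar1') if d['score']>.3]
for m in d:
    p=cv2.findContours(m['pixels'].astype(np.uint8),0,1)[0]; r=cv2.minAreaRect(max(p,key=len)); print(r)
    b=[at(c,q,.05)[:2] for q in cv2.boxPoints(r)]; e=b[1]-b[0]; print(np.degrees(np.arctan2(e[1],e[0]))%90, np.mean(b,0))
x,y=map(int,d[0]['pixel']); cv2.imwrite('pics/w3.png',cv2.resize(c['img'][max(0,y-75):y+75,max(0,x-100):x+100,::-1],None,fx=3,fy=3)); print(max(0,x-100),max(0,y-75))
E
```

```text
t: 9.3
eef_pos: [0.6777, -0.0587, 0.2443]
tool_rot: [0.0, 0.996, -0.089, -0.002]
contact_force: [-0.1, 1.3, 0.4]
gripper_width: 0.8
grasp_force: 0.0
jar1 0.86 670 [ 81.8 271.7] [0.584 0.198]
jar1 0.66 1835 [253.9 164.1] [ 0.688 -0.061]
tin1 0.97 1258 [261.4 206.4] [ 0.623 -0.059]
tin1 0.93 1064 [278.6 298.8] [ 0.47 -0.06]
tin1 0.85 1275 [198.9 218.2] [0.622 0.029]
((83.85000610351562, 269.54998779296875), (27.511812210083008, 42.37451934814453), 71.56504821777344)
9.347196142331427 [0.575 0.214]
0 195
```

View pics/w3.png

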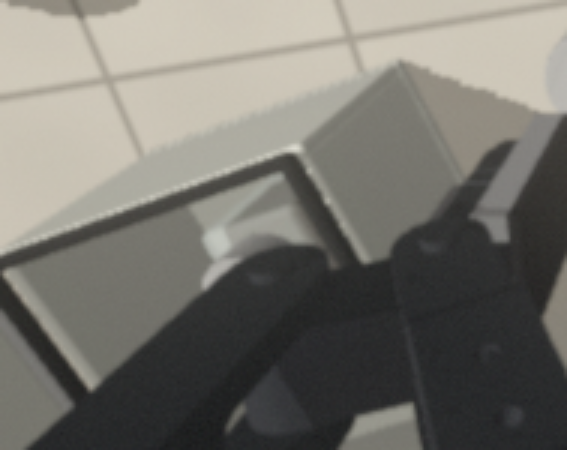

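```bash
python3 -m crank '[{"delta_rot":[0,0,0],"xyz":[0.003,0.001,0.04],"fingers":-0.65},{"delta_rot":[0,0,0],"xyz":[0.003,0.001,0.08],"fingers":-0.65},{"delta_rot":[0,0,0],"xyz":[0.003,0.001,0.12],"fingers":-0.65},{"delta_rot":[0,0,0],"xyz":[0.003,0.001,0.15],"fingers":-0.65},{"delta_rot":[0,0,0],"xyz":[0.003,0.001,0.18],"fingers":-0.65},{"delta_rot":[0,0,0],"xyz":[0.003,0.001,0.2],"fingers":-0.65},{"delta_rot":[0,0,0],"xyz":[0.003,0.001,0.215],"fingers":-0.65},{"delta_rot":[0,0,0],"xyz":[0.003,0.001,0.222],"fingers":-0.65},{"delta_rot":[0,0,0],"xyz":[0.003,0.001,0.222],"fingers":-0.65}]'
python3 -m crank '[{"delta_rot":[0,0,0],"xyz":[0,0,0],"fingers":1},{"delta_rot":[0,0,0],"xyz":[0,0,0],"fingers":1},{"delta_rot":[0,0,0],"xyz":[0,0,0],"fingers":1},{"delta_rot":[0,0,0],"xyz":[0,0,0],"fingers":1},{"delta_rot":[0,0,0],"xyz":[0,0,0],"fingers":1},{"delta_rot":[0,0,0],"xyz":[0,0,0],"fingers":1}]' 40
```

```text
t: 10.45
eef_pos: [0.6809, -0.058, 0.0245]
tool_rot: [-0.0, 0.996, -0.087, -0.0]
contact_force: [-0.5, 0.2, 0.7]
gripper_width: 0.823
grasp_force: 0.0
t: 11.05
eef_pos: [0.6823, -0.0584, 0.0265]
tool_rot: [-0.0, 0.996, -0.088, 0.001]
contact_force: [-0.6, 0.4, 6.1]
gripper_width: 0.605
grasp_force: 44.0
```

```bash
python3 -m crank '[{"delta_rot":[0,0,0],"xyz":[0,0,-0.03],"fingers":1},{"delta_rot":[0,0,0],"xyz":[0,0,-0.08],"fingers":1},{"delta_rot":[0,0,0],"xyz":[0,0,-0.12],"fingers":1},{"delta_rot":[0,0,0],"xyz":[0,0,-0.165],"fingers":1},{"delta_rot":[0,0,-4],"xyz":[-0.025,-0.02,-0.165],"fingers":1},{"delta_rot":[0,0,-8],"xyz":[-0.055,-0.045,-0.165],"fingers":1},{"delta_rot":[0,0,-12],"xyz":[-0.085,-0.07,-0.165],"fingers":1},{"delta_rot":[0,0,-16],"xyz":[-0.12,-0.098,-0.165],"fingers":1},{"delta_rot":[0,0,-19.5],"xyz":[-0.15,-0.122,-0.165],"fingers":1},{"delta_rot":[0,0,-19.5],"xyz":[-0.15,-0.122,-0.165],"fingers":1}]'
```

```text
t: 12.05
eef_pos: [0.5505, 0.0934, 0.1899]
tool_rot: [-0.001, 0.996, 0.087, -0.001]
contact_force: [1.5, 1.2, -2.6]
gripper_width: 0.606
grasp_force: 43.1
```

```bash
python3 -m crank '[{"delta_rot":[0,0,0],"xyz":[-0.024,-0.042,0],"fingers":1},{"delta_rot":[0,0,0],"xyz":[-0.048,-0.082,0],"fingers":1},{"delta_rot":[0,0,0],"xyz":[-0.062,-0.106,0],"fingers":1},{"delta_rot":[0,0,0],"xyz":[-0.062,-0.106,0],"fingers":1},{"delta_rot":[0,0,0],"xyz":[-0.062,-0.106,0.04],"fingers":1},{"delta_rot":[0,0,0],"xyz":[-0.062,-0.106,0.08],"fingers":1},{"delta_rot":[0,0,0],"xyz":[-0.062,-0.106,0.11],"fingers":1},{"delta_rot":[0,0,0],"xyz":[-0.062,-0.106,0.13],"fingers":1},{"delta_rot":[0,0,0],"xyz":[-0.062,-0.106,0.145],"fingers":1},{"delta_rot":[0,0,0],"xyz":[-0.062,-0.106,0.150],"fingers":1}]'
python3 -m crank '[{"delta_rot":[0,0,0],"xyz":[0,0,0.004],"fingers":1},{"delta_rot":[0,0,0],"xyz":[0,0,0.007],"fingers":1},{"delta_rot":[0,0,0],"xyz":[0,0,0.007],"fingers":1}]'
```

```text
t: 13.05
eef_pos: [0.4762, 0.1825, 0.0387]
tool_rot: [-0.0, 0.997, 0.082, -0.001]
contact_force: [-1.0, 5.4, -0.5]
gripper_width: 0.601
grasp_force: 44.1
t: 13.35
eef_pos: [0.4771, 0.1837, 0.0337]
tool_rot: [-0.001, 0.997, 0.083, 0.001]
contact_force: [-1.2, 6.0, -1.2]
gripper_width: 0.605
grasp_force: 44.3
```

```bash
python3 -m crank '[{"delta_rot":[0,0,0],"xyz":[-0.004,-0.005,0],"fingers":1},{"delta_rot":[0,0,0],"xyz":[-0.004,-0.005,0],"fingers":1},{"delta_rot":[0,0,0],"xyz":[-0.004,-0.005,0],"fingers":1}]'
python3 - <<'E'
from h import *
c=look(cam='top'); c2=viewer.read_camera('scene')
cv2.imwrite('pics/w4.png',cv2.resize(c2['img'][100:300,240:440,::-1],None,fx=3,fy=3))
E
```

```text
t: 13.65
eef_pos: [0.4717, 0.1858, 0.0332]
tool_rot: [0.0, 0.997, 0.082, 0.0]
contact_force: [0.9, -0.4, -2.7]
gripper_width: 0.607
grasp_force: 44.0
jar1 0.72 391 [189.7 195. ] [0.561 0.198]
tin1 0.73 423 [189.9 194.9] [0.563 0.203]
tin1 0.72 3443 [365.7 224.5] [ 0.485 -0.291]
tin1 0.61 299 [282.1 177.3] [ 0.616 -0.056]
tin1 0.55 254 [249.2 178.2] [0.612 0.037]
tin1 0.5 277 [282.4 234.6] [ 0.455 -0.057]
```

View pics/w4.png

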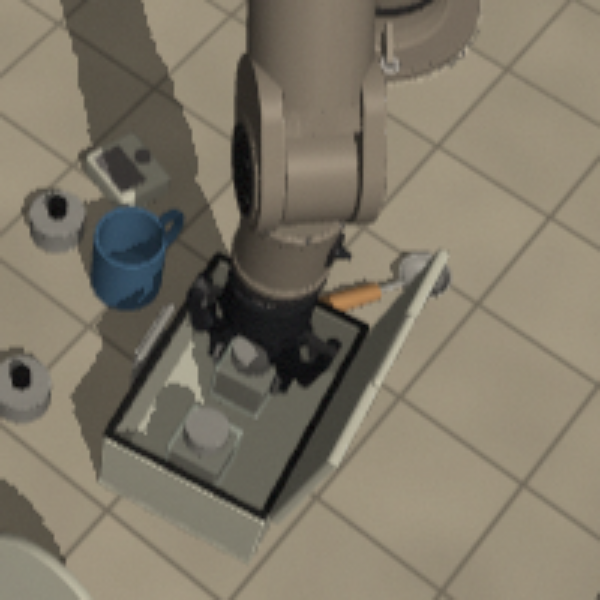

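```bash
cat >> h.py <<'E'
def knob(cam='wrist'):
    c=viewer.read_camera(cam); g=cv2.cvtColor(c['img'],cv2.COLOR_RGB2GRAY)
    for d in cut_out(cam,'tin1'):
        if d['score']<.3: continue
        m=d['pixels']; ys,xs=np.nonzero(m&(g<0.45*np.median(g[m])))
        if len(xs)>3: print('knob',round(d['score'],2),m.sum(),len(xs),at(c,(xs.mean(),ys.mean()),.045)[:2].round(4),at(c,np.argwhere(m).mean(0)[::-1],.032)[:2].round(4))
    o=telemetry.get_obs(); print('tcp',o['eef_pos'].round(4),'yaw',np.degrees(2*np.arctan2(o['tool_rot'][2],o['tool_rot'][1])).round(1))
E
python3 -m crank '[{"delta_rot":[0,0,0],"xyz":[0,0,0],"fingers":-0.55},{"delta_rot":[0,0,0],"xyz":[0,0,0],"fingers":-0.55},{"delta_rot":[0,0,0],"xyz":[0,0,0],"fingers":-0.55},{"delta_rot":[0,0,0],"xyz":[0,0,-0.03],"fingers":-0.55},{"delta_rot":[0,0,0],"xyz":[0,0,-0.08],"fingers":-0.55},{"delta_rot":[0,0,0],"xyz":[0,0,-0.13],"fingers":-0.55},{"delta_rot":[0,0,0],"xyz":[0,0,-0.165],"fingers":-0.5},{"delta_rot":[0,0,5],"xyz":[-0.01,0.04,-0.165],"fingers":-0.1},{"delta_rot":[0,0,9.4],"xyz":[-0.02,0.08,-0.165],"fingers":-0.1},{"delta_rot":[0,0,9.4],"xyz":[-0.02,0.08,-0.165],"fingers":-0.1}]'
python3 -m crank '[{"delta_rot":[0,0,0],"xyz":[-0.01,0.04,0],"fingers":-0.1},{"delta_rot":[0,0,0],"xyz":[-0.01,0.08,0],"fingers":-0.1},{"delta_rot":[0,0,0],"xyz":[-0.01,0.12,0],"fingers":-0.1},{"delta_rot":[0,0,0],"xyz":[-0.01,0.16,0.01],"fingers":-0.1},{"delta_rot":[0,0,0],"xyz":[-0.01,0.16,0.03],"fingers":-0.1},{"delta_rot":[0,0,0],"xyz":[-0.01,0.16,0.03],"fingers":-0.1}]'
python3 -c "
from h import *
look('');knob('wrist');knob('top')"
```

```text
t: 14.85
eef_pos: [0.4645, 0.0978, 0.198]
tool_rot: [0.002, 1.0, -0.005, -0.0]
contact_force: [1.2, -0.2, -0.4]
gripper_width: 0.552
grasp_force: 0.0
t: 15.45
eef_pos: [0.4533, -0.0567, 0.1662]
tool_rot: [-0.0, 1.0, -0.001, -0.002]
contact_force: [-0.3, 0.4, 0.0]
gripper_width: 0.549
grasp_force: 0.0
knob 0.86 2762 150 [0.6068 0.0302] [0.604  0.0313]
knob 0.72 2273 281 [ 0.6118 -0.0583] [ 0.6061 -0.0583]
knob 0.6 2135 228 [ 0.4519 -0.0587] [ 0.4547 -0.0592]
tcp [ 0.4554 -0.0546  0.1686] yaw 0.1
knob 0.85 298 33 [0.6129 0.0359] [0.6143 0.0375]
knob 0.6 303 36 [ 0.6157 -0.0567] [ 0.6176 -0.0561]
knob 0.3 7190 562 [0.514  0.2065] [0.5098 0.2638]
tcp [ 0.4557 -0.0546  0.1688] yaw 0.1
```

```bash
python3 -m crank '[{"delta_rot":[0,0,0],"xyz":[-0.003,0.0035,0.04],"fingers":-0.1},{"delta_rot":[0,0,0],"xyz":[-0.003,0.0035,0.07],"fingers":-0.1},{"delta_rot":[0,0,0],"xyz":[-0.003,0.0035,0.1],"fingers":-0.1},{"delta_rot":[0,0,0],"xyz":[-0.003,0.0035,0.12],"fingers":-0.1},{"delta_rot":[0,0,0],"xyz":[-0.003,0.0035,0.132],"fingers":-0.1},{"delta_rot":[0,0,0],"xyz":[-0.003,0.0035,0.132],"fingers":-0.1},{"delta_rot":[0,0,0],"xyz":[-0.003,0.0035,0.132],"fingers":-0.1}]'
python3 -m crank '[{"delta_rot":[0,0,0],"xyz":[0,0,0],"fingers":1},{"delta_rot":[0,0,0],"xyz":[0,0,0],"fingers":1},{"delta_rot":[0,0,0],"xyz":[0,0,0],"fingers":1},{"delta_rot":[0,0,0],"xyz":[0,0,0],"fingers":1},{"delta_rot":[0,0,0],"xyz":[0,0,0],"fingers":1},{"delta_rot":[0,0,0],"xyz":[0,0,0],"fingers":1}]' 40
```

```text
t: 16.4
eef_pos: [0.4528, -0.0588, 0.0367]
tool_rot: [0.0, 1.0, 0.001, 0.001]
contact_force: [-0.1, 0.1, 0.7]
gripper_width: 0.55
grasp_force: 0.0
t: 17.0
eef_pos: [0.4529, -0.0591, 0.0369]
tool_rot: [0.0, 1.0, 0.0, 0.001]
contact_force: [-0.9, 0.9, 7.3]
gripper_width: 0.188
grasp_force: 39.1
```

```bash
python3 -m crank '[{"delta_rot":[0,0,0],"xyz":[0,0,-0.03],"fingers":1},{"delta_rot":[0,0,0],"xyz":[0,0,-0.07],"fingers":1},{"delta_rot":[0,0,0],"xyz":[0,0,-0.11],"fingers":1},{"delta_rot":[0,0,0],"xyz":[0,0,-0.12],"fingers":1},{"delta_rot":[0,0,-3],"xyz":[0.006,0.04,-0.12],"fingers":1},{"delta_rot":[0,0,-3],"xyz":[0.012,0.08,-0.12],"fingers":1},{"delta_rot":[0,0,-3],"xyz":[0.017,0.12,-0.12],"fingers":1},{"delta_rot":[0,0,-3],"xyz":[0.022,0.16,-0.12],"fingers":1},{"delta_rot":[0,0,-3],"xyz":[0.026,0.20,-0.12],"fingers":1},{"delta_rot":[0,0,-3],"xyz":[0.029,0.24,-0.12],"fingers":1}]'
python3 -m crank '[{"delta_rot":[0,0,0],"xyz":[0.004,0.04,0],"fingers":1},{"delta_rot":[0,0,0],"xyz":[0.006,0.056,0],"fingers":1},{"delta_rot":[0,0,0],"xyz":[0.006,0.056,0],"fingers":1},{"delta_rot":[0,0,0],"xyz":[0.006,0.056,0],"fingers":1}]'
python3 - <<'E'
from h import *
o=telemetry.get_obs();print(o['eef_pos'])
c=viewer.read_camera('wrist');cv2.imwrite('pics/w5.png',c['img'][:,:,::-1])
c=look();save(c,'t5.png')
E
```

```text
t: 18.0
eef_pos: [0.4805, -0.3006, 0.1551]
tool_rot: [-0.0, 1.0, 0.026, -0.001]
contact_force: [0.7, 0.3, -1.9]
gripper_width: 0.186
grasp_force: 39.7
t: 18.4
eef_pos: [0.4897, -0.3534, 0.155]
tool_rot: [-0.001, 1.0, 0.027, -0.001]
contact_force: [0.4, 0.8, -1.8]
gripper_width: 0.185
grasp_force: 39.7
[ 0.48967369 -0.35339901  0.15504576]
jar1 0.8 381 [190.1 195.1] [0.561 0.197]
jar1 0.78 435 [194.6 226.4] [0.476 0.183]
jar1 0.57 1640 [322.1 112.3] [ 0.795 -0.164]
tin1 0.73 286 [249.2 178.1] [0.612 0.037]
tin1 0.59 181 [397.2 222.7] [ 0.49 -0.38]
tin1 0.56 298 [282.1 177. ] [ 0.616 -0.056]
```

View pics/w5.png

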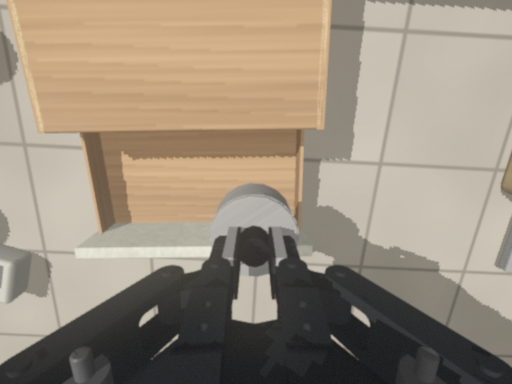

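```bash
python3 - <<'E'
from h import *
np.set_printoptions(precision=3,suppress=True)
c=viewer.read_camera('wrist')
for n,p,z in [('rooffront L',(40,132),.078),('rooffront R',(325,127),.078),('panel top outL',(77,248),.072),('outR',(312,245),.072),('inL',(100,223),.072),('inR',(205,222),.072),('sideL in',(104,170),.04),('sideR in',(297,170),.04)]: print(n,at(c,p,z)[:2])
E
```

```text
rooffront L [ 0.537 -0.177]
rooffront R [ 0.554 -0.406]
panel top outL [ 0.43  -0.188]
outR [ 0.445 -0.41 ]
inL [ 0.457 -0.213]
inR [ 0.463 -0.309]
sideL in [ 0.499 -0.204]
sideR in [ 0.51  -0.394]
```

```bash
python3 -m crank '[{"delta_rot":[0,0,-1],"xyz":[0.008,0.003,0.03],"fingers":1},{"delta_rot":[0,0,-1],"xyz":[0.008,0.003,0.06],"fingers":1},{"delta_rot":[0,0,-1],"xyz":[0.008,0.003,0.08],"fingers":1},{"delta_rot":[0,0,-1],"xyz":[0.008,0.003,0.095],"fingers":1},{"delta_rot":[0,0,-1],"xyz":[0.008,0.003,0.103],"fingers":1},{"delta_rot":[0,0,-1],"xyz":[0.008,0.003,0.106],"fingers":1},{"delta_rot":[0,0,-1],"xyz":[0.008,0.003,0.106],"fingers":1},{"delta_rot":[0,0,-1],"xyz":[0.008,0.003,0.106],"fingers":1}]'
```

```text
t: 19.45
eef_pos: [0.4989, -0.3577, 0.051]
tool_rot: [0.0, 0.999, 0.035, 0.001]
contact_force: [0.2, -0.4, -1.6]
gripper_width: 0.19
grasp_force: 39.8
```

```bash
python3 -m crank '[{"delta_rot":[0,0,0],"xyz":[0,0,0.002],"fingers":1},{"delta_rot":[0,0,0],"xyz":[0,0,0.002],"fingers":-0.1},{"delta_rot":[0,0,0],"xyz":[0,0,0.002],"fingers":-0.1},{"delta_rot":[0,0,0],"xyz":[0,0,0.002],"fingers":-0.1},{"delta_rot":[0,0,0],"xyz":[0,0,-0.02],"fingers":-0.1},{"delta_rot":[0,0,0],"xyz":[0,0,-0.06],"fingers":-0.1},{"delta_rot":[0,0,0],"xyz":[0,0,-0.11],"fingers":-0.1},{"delta_rot":[0,0,4],"xyz":[0.0,-0.01,-0.13],"fingers":-0.1},{"delta_rot":[0,0,4],"xyz":[0.02,-0.05,-0.13],"fingers":-0.1},{"delta_rot":[0,0,4],"xyz":[0.04,-0.09,-0.13],"fingers":-0.1}]'
python3 -m crank '[{"delta_rot":[0,0,0],"xyz":[0.02,-0.04,0],"fingers":-0.1},{"delta_rot":[0,0,0],"xyz":[0.04,-0.08,0],"fingers":-0.1},{"delta_rot":[0,0,0],"xyz":[0.06,-0.12,0],"fingers":-0.1},{"delta_rot":[0,0,0],"xyz":[0.075,-0.16,0],"fingers":-0.1},{"delta_rot":[0,0,0],"xyz":[0.08,-0.2,0],"fingers":-0.1},{"delta_rot":[0,0,0],"xyz":[0.08,-0.2,0],"fingers":-0.1},{"delta_rot":[0,0,0],"xyz":[0.08,-0.2,0],"fingers":-0.1}]'
python3 -c "
from h import *
look();knob('wrist')"
```

```text
t: 20.45
eef_pos: [0.5322, -0.2653, 0.1815]
tool_rot: [0.001, 1.0, -0.002, 0.001]
contact_force: [-0.0, -0.0, -1.6]
gripper_width: 0.547
grasp_force: 0.0
t: 21.15
eef_pos: [0.6118, -0.0634, 0.1801]
tool_rot: [-0.0, 1.0, 0.002, 0.0]
contact_force: [0.4, -0.9, -0.3]
gripper_width: 0.548
grasp_force: 0.0
jar1 0.9 392 [195.  226.7] [0.475 0.182]
jar1 0.71 400 [190.1 195.2] [0.561 0.197]
jar1 0.35 7317 [168.4 213.9] [0.509 0.255]
tin1 0.71 331 [387.7 219.2] [ 0.5   -0.354]
tin1 0.56 164 [280.  180.3] [ 0.607 -0.05 ]
tin1 0.55 278 [249.2 177.9] [0.613 0.037]
tin1 0.51 7333 [168.5 213.7] [0.51  0.261]
knob 0.86 1857 286 [ 0.4914 -0.3651] [ 0.4943 -0.3565]
knob 0.74 1918 205 [ 0.6166 -0.0584] [ 0.6189 -0.0589]
knob 0.63 2090 241 [0.6129 0.0351] [0.6158 0.032 ]
tcp [ 0.6115 -0.0665  0.18  ] yaw -0.1
```

```bash
python3 -m crank '[{"delta_rot":[0,0,0],"xyz":[0.005,-0.0075,0.04],"fingers":-0.1},{"delta_rot":[0,0,0],"xyz":[0.005,-0.0075,0.08],"fingers":-0.1},{"delta_rot":[0,0,0],"xyz":[0.005,-0.0075,0.11],"fingers":-0.1},{"delta_rot":[0,0,0],"xyz":[0.005,-0.0075,0.13],"fingers":-0.1},{"delta_rot":[0,0,0],"xyz":[0.005,-0.0075,0.143],"fingers":-0.1},{"delta_rot":[0,0,0],"xyz":[0.005,-0.0075,0.143],"fingers":-0.1},{"delta_rot":[0,0,0],"xyz":[0.005,-0.0075,0.143],"fingers":-0.1}]'
python3 -m crank '[{"delta_rot":[0,0,0],"xyz":[0,0,0],"fingers":1},{"delta_rot":[0,0,0],"xyz":[0,0,0],"fingers":1},{"delta_rot":[0,0,0],"xyz":[0,0,0],"fingers":1},{"delta_rot":[0,0,0],"xyz":[0,0,0],"fingers":1},{"delta_rot":[0,0,0],"xyz":[0,0,0],"fingers":1},{"delta_rot":[0,0,0],"xyz":[0,0,0],"fingers":1}]' 40
```

```text
t: 22.1
eef_pos: [0.6173, -0.0576, 0.0377]
tool_rot: [0.0, 1.0, -0.0, 0.001]
contact_force: [-0.3, 0.8, 0.3]
gripper_width: 0.547
grasp_force: 0.0
t: 22.7
eef_pos: [0.6177, -0.0574, 0.0382]
tool_rot: [0.0, 1.0, 0.0, 0.001]
contact_force: [-1.5, -0.5, 6.7]
gripper_width: 0.187
grasp_force: 39.2
```

```bash
python3 -m crank '[{"delta_rot":[0,0,0],"xyz":[0,0,-0.03],"fingers":1},{"delta_rot":[0,0,0],"xyz":[0,0,-0.07],"fingers":1},{"delta_rot":[0,0,0],"xyz":[0,0,-0.11],"fingers":1},{"delta_rot":[0,0,0],"xyz":[0,0,-0.12],"fingers":1},{"delta_rot":[0,0,-4],"xyz":[-0.02,0.035,-0.12],"fingers":1},{"delta_rot":[0,0,-4],"xyz":[-0.04,0.07,-0.12],"fingers":1},{"delta_rot":[0,0,-4],"xyz":[-0.06,0.11,-0.12],"fingers":1},{"delta_rot":[0,0,-4],"xyz":[-0.08,0.15,-0.12],"fingers":1},{"delta_rot":[0,0,-4],"xyz":[-0.10,0.19,-0.12],"fingers":1},{"delta_rot":[0,0,-4],"xyz":[-0.12,0.23,-0.12],"fingers":1}]'
python3 -m crank '[{"delta_rot":[0,0,0],"xyz":[0,0,0],"fingers":1},{"delta_rot":[0,0,0],"xyz":[0,0,0],"fingers":1}]'
```

```text
t: 23.7
eef_pos: [0.4952, -0.2884, 0.1563]
tool_rot: [-0.0, 0.999, 0.035, -0.001]
contact_force: [0.4, -0.1, -2.0]
gripper_width: 0.186
grasp_force: 39.5
t: 23.9
eef_pos: [0.4955, -0.2883, 0.1562]
tool_rot: [-0.0, 0.999, 0.033, -0.001]
contact_force: [0.9, 0.9, -1.8]
gripper_width: 0.186
grasp_force: 39.5
```

```bash
python3 -m crank '[{"delta_rot":[0,0,0],"xyz":[-0.001,0.006,0.03],"fingers":1},{"delta_rot":[0,0,0],"xyz":[-0.001,0.006,0.06],"fingers":1},{"delta_rot":[0,0,0],"xyz":[-0.001,0.006,0.08],"fingers":1},{"delta_rot":[0,0,0],"xyz":[-0.001,0.006,0.095],"fingers":1},{"delta_rot":[0,0,0],"xyz":[-0.001,0.006,0.104],"fingers":1},{"delta_rot":[0,0,0],"xyz":[-0.001,0.006,0.107],"fingers":1},{"delta_rot":[0,0,0],"xyz":[-0.001,0.006,0.107],"fingers":1},{"delta_rot":[0,0,0],"xyz":[-0.001,0.006,0.107],"fingers":1}]'
python3 -m crank '[{"delta_rot":[0,0,0],"xyz":[0,0,0],"fingers":-0.1},{"delta_rot":[0,0,0],"xyz":[0,0,0],"fingers":-0.1},{"delta_rot":[0,0,0],"xyz":[0,0,0],"fingers":-0.1},{"delta_rot":[0,0,0],"xyz":[0,0,-0.03],"fingers":-0.1},{"delta_rot":[0,0,0],"xyz":[0,0,-0.07],"fingers":-0.1},{"delta_rot":[0,0,0],"xyz":[0,0,-0.11],"fingers":-0.1},{"delta_rot":[0,0,4],"xyz":[0.0,-0.01,-0.13],"fingers":-0.1},{"delta_rot":[0,0,4],"xyz":[0.02,-0.05,-0.13],"fingers":-0.1},{"delta_rot":[0,0,4],"xyz":[0.04,-0.09,-0.13],"fingers":-0.1}]'
python3 -m crank '[{"delta_rot":[0,0,0],"xyz":[0.02,-0.04,0],"fingers":-0.1},{"delta_rot":[0,0,0],"xyz":[0.04,-0.08,0],"fingers":-0.1},{"delta_rot":[0,0,0],"xyz":[0.06,-0.12,0],"fingers":-0.1},{"delta_rot":[0,0,0],"xyz":[0.075,-0.16,0],"fingers":-0.1},{"delta_rot":[0,0,0],"xyz":[0.08,-0.2,0],"fingers":-0.1},{"delta_rot":[0,0,0],"xyz":[0.08,-0.235,0],"fingers":-0.1},{"delta_rot":[0,0,0],"xyz":[0.08,-0.235,0],"fingers":-0.1}]'
python3 -c "
from h import *
look();knob('wrist')"
```

```text
t: 24.7
eef_pos: [0.497, -0.2933, 0.0507]
tool_rot: [0.0, 0.999, 0.035, 0.001]
contact_force: [-0.2, -0.0, -0.7]
gripper_width: 0.187
grasp_force: 39.5
t: 25.6
eef_pos: [0.5303, -0.2012, 0.1814]
tool_rot: [0.001, 1.0, -0.002, 0.001]
contact_force: [0.5, 0.6, 0.7]
gripper_width: 0.549
grasp_force: 0.0
t: 26.3
eef_pos: [0.6094, 0.042, 0.1803]
tool_rot: [-0.002, 1.0, 0.005, 0.0]
contact_force: [-0.6, 1.0, 1.0]
gripper_width: 0.552
grasp_force: 0.0
jar1 0.64 387 [189.9 195.3] [0.56  0.198]
jar1 0.57 409 [194.6 227.1] [0.474 0.183]
tin1 0.87 331 [364.3 220.4] [ 0.496 -0.287]
tin1 0.83 348 [387.5 219. ] [ 0.501 -0.353]
tin1 0.7 2661 [362.5 225.5] [ 0.482 -0.282]
knob 0.55 1930 202 [0.6125 0.036 ] [0.615  0.0358]
tcp [0.6097 0.0323 0.1799] yaw -0.1
```

```bash
python3 -m crank '[{"delta_rot":[0,0,0],"xyz":[0.003,-0.003,0.04],"fingers":-0.1},{"delta_rot":[0,0,0],"xyz":[0.003,-0.003,0.08],"fingers":-0.1},{"delta_rot":[0,0,0],"xyz":[0.003,-0.003,0.11],"fingers":-0.1},{"delta_rot":[0,0,0],"xyz":[0.003,-0.003,0.13],"fingers":-0.1},{"delta_rot":[0,0,0],"xyz":[0.003,-0.003,0.143],"fingers":-0.1},{"delta_rot":[0,0,0],"xyz":[0.003,-0.003,0.143],"fingers":-0.1},{"delta_rot":[0,0,0],"xyz":[0.003,-0.003,0.143],"fingers":-0.1}]'
python3 -m crank '[{"delta_rot":[0,0,0],"xyz":[0,0,0],"fingers":1},{"delta_rot":[0,0,0],"xyz":[0,0,0],"fingers":1},{"delta_rot":[0,0,0],"xyz":[0,0,0],"fingers":1},{"delta_rot":[0,0,0],"xyz":[0,0,0],"fingers":1},{"delta_rot":[0,0,0],"xyz":[0,0,0],"fingers":1},{"delta_rot":[0,0,0],"xyz":[0,0,0],"fingers":1}]' 40
```

```text
t: 27.25
eef_pos: [0.6133, 0.0368, 0.0377]
tool_rot: [0.0, 1.0, -0.0, 0.0]
contact_force: [-0.4, 0.9, 1.2]
gripper_width: 0.549
grasp_force: 0.0
t: 27.85
eef_pos: [0.6137, 0.0372, 0.0382]
tool_rot: [0.0, 1.0, 0.0, 0.001]
contact_force: [-0.9, -0.6, 5.8]
gripper_width: 0.188
grasp_force: 39.3
```

```bash
python3 -m crank '[{"delta_rot":[0,0,0],"xyz":[0,0,-0.03],"fingers":1},{"delta_rot":[0,0,0],"xyz":[0,0,-0.07],"fingers":1},{"delta_rot":[0,0,0],"xyz":[0,0,-0.11],"fingers":1},{"delta_rot":[0,0,0],"xyz":[0,0,-0.12],"fingers":1},{"delta_rot":[0,0,-4],"xyz":[-0.02,0.04,-0.12],"fingers":1},{"delta_rot":[0,0,-4],"xyz":[-0.04,0.08,-0.12],"fingers":1},{"delta_rot":[0,0,-4],"xyz":[-0.06,0.12,-0.12],"fingers":1},{"delta_rot":[0,0,-4],"xyz":[-0.08,0.16,-0.12],"fingers":1},{"delta_rot":[0,0,-4],"xyz":[-0.10,0.20,-0.12],"fingers":1},{"delta_rot":[0,0,-4],"xyz":[-0.12,0.24,-0.12],"fingers":1}]'
python3 -m crank '[{"delta_rot":[0,0,0],"xyz":[-0.004,0.027,0],"fingers":1},{"delta_rot":[0,0,0],"xyz":[-0.004,0.027,0],"fingers":1},{"delta_rot":[0,0,0],"xyz":[-0.004,0.027,0],"fingers":1}]'
```

```text
t: 28.85
eef_pos: [0.4912, -0.204, 0.1563]
tool_rot: [-0.0, 0.999, 0.035, -0.001]
contact_force: [1.2, -1.1, -0.9]
gripper_width: 0.183
grasp_force: 39.5
t: 29.15
eef_pos: [0.4901, -0.23, 0.1564]
tool_rot: [-0.0, 0.999, 0.034, -0.0]
contact_force: [0.2, 0.2, -2.8]
gripper_width: 0.186
grasp_force: 39.5
```

```bash
python3 -m crank '[{"delta_rot":[0,0,0],"xyz":[0,0.001,0.03],"fingers":1},{"delta_rot":[0,0,0],"xyz":[0,0.001,0.06],"fingers":1},{"delta_rot":[0,0,0],"xyz":[0,0.001,0.08],"fingers":1},{"delta_rot":[0,0,0],"xyz":[0,0.001,0.095],"fingers":1},{"delta_rot":[0,0,0],"xyz":[0,0.001,0.104],"fingers":1},{"delta_rot":[0,0,0],"xyz":[0,0.001,0.107],"fingers":1},{"delta_rot":[0,0,0],"xyz":[0,0.001,0.107],"fingers":1},{"delta_rot":[0,0,0],"xyz":[0,0.001,0.107],"fingers":1}]'
python3 -m crank '[{"delta_rot":[0,0,0],"xyz":[0,0,0],"fingers":-0.1},{"delta_rot":[0,0,0],"xyz":[0,0,0],"fingers":-0.1},{"delta_rot":[0,0,0],"xyz":[0,0,0],"fingers":-0.1},{"delta_rot":[0,0,0],"xyz":[0,0,-0.03],"fingers":-0.1},{"delta_rot":[0,0,0],"xyz":[0,0,-0.07],"fingers":-0.1},{"delta_rot":[0,0,0],"xyz":[0,0,-0.12],"fingers":-0.1},{"delta_rot":[0,0,0],"xyz":[0,0,-0.17],"fingers":-0.1},{"delta_rot":[0,0,0],"xyz":[0,-0.05,-0.21],"fingers":1},{"delta_rot":[0,0,0],"xyz":[0,-0.1,-0.25],"fingers":1},{"delta_rot":[0,0,0],"xyz":[0,-0.15,-0.25],"fingers":1}]'
python3 - <<'E'
from h import *
c=look();cv2.imwrite('pics/t6.png',cv2.resize(c['img'][120:290,100:430,::-1],None,fx=2.4,fy=2.4,interpolation=cv2.INTER_CUBIC))
o=telemetry.get_obs();print(o['eef_pos'])
E
```

```text
t: 29.95
eef_pos: [0.4914, -0.2303, 0.0504]
tool_rot: [0.0, 0.999, 0.036, 0.0]
contact_force: [-0.4, -0.0, -1.9]
gripper_width: 0.182
grasp_force: 39.5
t: 30.95
eef_pos: [0.4831, -0.1046, 0.2979]
tool_rot: [0.001, 0.999, 0.034, 0.003]
contact_force: [2.3, 0.1, -0.3]
gripper_width: 0.042
grasp_force: 0.0
jar1 0.92 405 [194.7 226.8] [0.475 0.183]
jar1 0.72 413 [189.8 195.1] [0.561 0.198]
tin1 0.69 7300 [168.4 213.6] [0.51  0.261]
[ 0.4825185  -0.10122313  0.2958954 ]
```

View pics/t6.png

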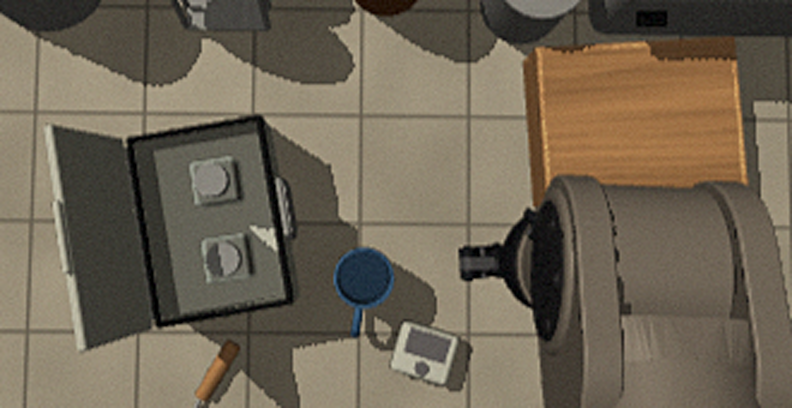

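```bash
python3 -m crank '[{"delta_rot":[0,0,0],"xyz":[0.003,-0.04,-0.03],"fingers":1},{"delta_rot":[0,0,-5.6],"xyz":[0.005,-0.085,-0.04],"fingers":1},{"delta_rot":[0,0,-5.6],"xyz":[0.008,-0.13,-0.04],"fingers":1},{"delta_rot":[0,0,-5.6],"xyz":[0.01,-0.175,-0.04],"fingers":1},{"delta_rot":[0,0,-5.6],"xyz":[0.013,-0.22,-0.04],"fingers":1},{"delta_rot":[0,0,-5.6],"xyz":[0.015,-0.265,-0.04],"fingers":1},{"delta_rot":[0,0,-5.6],"xyz":[0.018,-0.31,-0.04],"fingers":1},{"delta_rot":[0,0,-5.6],"xyz":[0.02,-0.355,-0.04],"fingers":1},{"delta_rot":[0,0,-5.6],"xyz":[0.023,-0.4,-0.04],"fingers":1},{"delta_rot":[0,0,-5.6],"xyz":[0.025,-0.44,-0.04],"fingers":1}]'
python3 -m crank '[{"delta_rot":[0,0,0],"xyz":[0.0,-0.04,0],"fingers":1},{"delta_rot":[0,0,0],"xyz":[0.0,-0.08,0],"fingers":1},{"delta_rot":[0,0,0],"xyz":[0.0,-0.095,0],"fingers":1},{"delta_rot":[0,0,0],"xyz":[0.0,-0.095,0],"fingers":1}]'
python3 - <<'E'
from h import *
c=viewer.read_camera('top');c2=viewer.read_camera('scene')
o=telemetry.get_obs();print(o['eef_pos'],o['tool_rot'])
d=o['eef_pos'][:2]-[.516,.194];a=np.radians(9.6);print(d@[np.cos(a),np.sin(a)],d@[-np.sin(a),np.cos(a)])
look((('lid',.25),)); knob('top'); save(c2,'s7.png')
E
```

```text
t: 32.1
eef_pos: [0.4766, 0.3368, 0.3333]
tool_rot: [0.0, 0.997, 0.083, -0.0]
contact_force: [0.6, 0.3, -0.3]
gripper_width: -0.0
grasp_force: 0.0
t: 32.5
eef_pos: [0.4594, 0.4311, 0.3331]
tool_rot: [0.0, 0.996, 0.085, -0.001]
contact_force: [-0.6, -0.5, 0.6]
gripper_width: -0.003
grasp_force: 0.0
[0.46124662 0.42806014 0.3334896 ] [ 9.44814271e-04  9.96544641e-01  8.30532472e-02 -2.11229901e-04]
-0.014952699619503776 0.23991352542949548
lid 0.97 2902 [139.9 217.2] [0.5   0.274]
knob 0.76 340 64 [ 0.499  -0.2885] [ 0.5004 -0.2913]
knob 0.65 347 49 [ 0.4901 -0.2291] [ 0.4918 -0.2303]
knob 0.6 346 67 [ 0.5009 -0.3509] [ 0.5038 -0.3547]
tcp [0.4613 0.428  0.3343] yaw 9.5
```

```bash
python3 -m crank '[{"delta_rot":[0,0,0],"xyz":[0.015,0,0.04],"fingers":1},{"delta_rot":[0,0,0],"xyz":[0.015,0,0.08],"fingers":1},{"delta_rot":[0,0,0],"xyz":[0.015,0,0.108],"fingers":1},{"delta_rot":[0,0,0],"xyz":[0.015,0.03,0.108],"fingers":1},{"delta_rot":[0,0,0],"xyz":[0.015,0.06,0.108],"fingers":1},{"delta_rot":[0,0,0],"xyz":[0.015,0.08,0.108],"fingers":1},{"delta_rot":[0,0,0],"xyz":[0.015,0.10,0.108],"fingers":1},{"delta_rot":[0,0,0],"xyz":[0.015,0.12,0.108],"fingers":1},{"delta_rot":[0,0,0],"xyz":[0.015,0.14,0.108],"fingers":1},{"delta_rot":[0,0,0],"xyz":[0.015,0.14,0.108],"fingers":1}]'
```

```text
t: 33.8
eef_pos: [0.4999, 0.2905, 0.2266]
tool_rot: [0.001, 0.997, 0.081, 0.001]
contact_force: [0.4, -0.1, -0.2]
gripper_width: -0.003
grasp_force: 0.0
```

```bash
python3 -m crank '[{"delta_rot":[0,0,0],"xyz":[0,0.015,0.001],"fingers":1},{"delta_rot":[0,0,0],"xyz":[0,0.030,0.003],"fingers":1},{"delta_rot":[0,0,0],"xyz":[0,0.046,0.008],"fingers":1},{"delta_rot":[0,0,0],"xyz":[0,0.061,0.014],"fingers":1},{"delta_rot":[0,0,0],"xyz":[0,0.061,0.014],"fingers":1}]'
python3 - <<'E'
from h import *
c2=viewer.read_camera('scene')
cv2.imwrite('pics/w8.png',cv2.resize(c2['img'][80:300,240:440,::-1],None,fx=2.7,fy=2.7))
E
```

```text
t: 34.3
eef_pos: [0.5087, 0.2301, 0.2107]
tool_rot: [0.001, 0.997, 0.082, -0.001]
contact_force: [0.6, 0.1, -0.2]
gripper_width: -0.004
grasp_force: 0.0
```

View pics/w8.png

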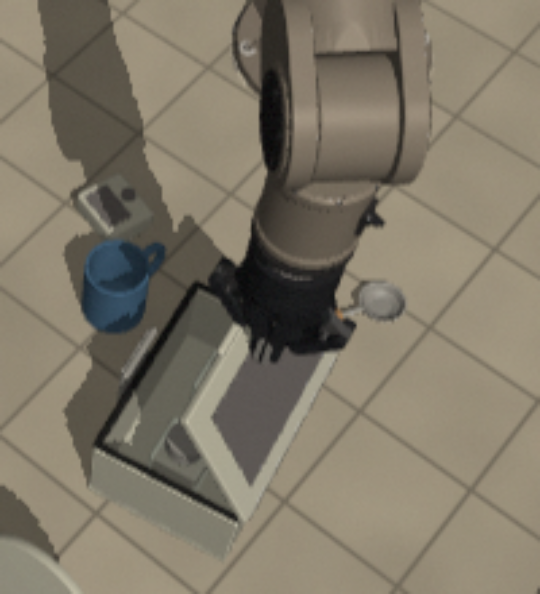

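```bash
python3 -m crank '[{"delta_rot":[0,0,0],"xyz":[0,0.014,0.008],"fingers":1},{"delta_rot":[0,0,0],"xyz":[0,0.027,0.016],"fingers":1},{"delta_rot":[0,0,0],"xyz":[0,0.038,0.028],"fingers":1},{"delta_rot":[0,0,0],"xyz":[0,0.048,0.041],"fingers":1},{"delta_rot":[0,0,0],"xyz":[0,0.056,0.056],"fingers":1},{"delta_rot":[0,0,0],"xyz":[0,0.062,0.070],"fingers":1},{"delta_rot":[0,0,0],"xyz":[0,0.067,0.085],"fingers":1},{"delta_rot":[0,0,0],"xyz":[0,0.067,0.085],"fingers":1}]'
python3 -m crank '[{"delta_rot":[0,0,0],"xyz":[0,0.004,0.004],"fingers":1},{"delta_rot":[0,0,0],"xyz":[0,0.006,0.008],"fingers":1},{"delta_rot":[0,0,0],"xyz":[0,0.008,0.012],"fingers":1},{"delta_rot":[0,0,0],"xyz":[0,0.008,0.012],"fingers":1}]'
```

```text
t: 35.15
eef_pos: [0.5181, 0.1665, 0.1245]
tool_rot: [0.001, 0.996, 0.084, -0.002]
contact_force: [-0.5, 0.5, -0.7]
gripper_width: 0.004
grasp_force: 0.0
t: 35.55
eef_pos: [0.5212, 0.1617, 0.1159]
tool_rot: [-0.001, 0.996, 0.084, 0.001]
contact_force: [-0.7, 1.7, 1.9]
gripper_width: -0.0
grasp_force: 1.1
```

```bash
python3 -m crank '[{"delta_rot":[0,0,0],"xyz":[0,0.003,0.002],"fingers":1},{"delta_rot":[0,0,0],"xyz":[0,0.003,0.004],"fingers":1},{"delta_rot":[0,0,0],"xyz":[0,0.003,0.004],"fingers":1}]'
python3 -m crank '[{"delta_rot":[0,0,0],"xyz":[0,0,0.002],"fingers":1},{"delta_rot":[0,0,0],"xyz":[0,0,0.004],"fingers":1},{"delta_rot":[0,0,0],"xyz":[0,0,0.004],"fingers":1}]'
```

```text
t: 35.85
eef_pos: [0.5214, 0.1565, 0.111]
tool_rot: [0.0, 0.996, 0.084, -0.0]
contact_force: [-0.0, -0.3, 0.3]
gripper_width: -0.005
grasp_force: 0.0
t: 36.15
eef_pos: [0.5215, 0.1566, 0.1072]
tool_rot: [0.001, 0.996, 0.084, -0.0]
contact_force: [-1.5, -0.7, 4.8]
gripper_width: 0.001
grasp_force: 2.1
```

```bash
for i in 1 2; do :; done; python3 -m crank '[{"delta_rot":[0,0,0],"xyz":[0,0,0.002],"fingers":1},{"delta_rot":[0,0,0],"xyz":[0,0,0.002],"fingers":1}]'
python3 -m crank '[{"delta_rot":[0,0,0],"xyz":[0,0,0.002],"fingers":1},{"delta_rot":[0,0,0],"xyz":[0,0,0.002],"fingers":1}]'
python3 -m crank '[{"delta_rot":[0,0,0],"xyz":[0,0,0.002],"fingers":1},{"delta_rot":[0,0,0],"xyz":[0,0,0.002],"fingers":1}]'
```

```text
t: 36.35
eef_pos: [0.5215, 0.1565, 0.1057]
tool_rot: [0.001, 0.996, 0.084, -0.0]
contact_force: [-1.4, -1.7, 7.0]
gripper_width: -0.001
grasp_force: 3.8
t: 36.55
eef_pos: [0.5217, 0.1566, 0.1054]
tool_rot: [0.001, 0.996, 0.084, 0.0]
contact_force: [-8.4, -5.8, 24.8]
gripper_width: -0.002
grasp_force: 12.4
t: 36.75
eef_pos: [0.5217, 0.1567, 0.1051]
tool_rot: [0.002, 0.997, 0.084, 0.0]
contact_force: [-14.2, -7.1, 41.6]
gripper_width: 0.001
grasp_force: 20.8
```

```bash
python3 -m crank '[{"delta_rot":[0,0,0],"xyz":[0,0,-0.01],"fingers":1},{"delta_rot":[0,0,0],"xyz":[0,0,-0.05],"fingers":1},{"delta_rot":[0,0,0],"xyz":[0,0,-0.10],"fingers":1},{"delta_rot":[0,0,0],"xyz":[0,0,-0.15],"fingers":1},{"delta_rot":[0,0,0],"xyz":[0,0,-0.19],"fingers":1},{"delta_rot":[0,0,5.6],"xyz":[-0.018,0.038,-0.19],"fingers":1},{"delta_rot":[0,0,5.6],"xyz":[-0.036,0.077,-0.19],"fingers":1},{"delta_rot":[0,0,5.6],"xyz":[-0.054,0.115,-0.19],"fingers":1},{"delta_rot":[0,0,5.6],"xyz":[-0.072,0.153,-0.19],"fingers":1},{"delta_rot":[0,0,5.6],"xyz":[-0.09,0.192,-0.19],"fingers":1}]'
python3 - <<'E'
from h import *
o=telemetry.get_obs();print(o['eef_pos'])
c=look((('lid',.1),('drawer',.07))); c2=viewer.read_camera('scene')
a=cv2.resize(c2['img'][140:300,250:430,::-1],(400,356)); b=cv2.resize(c['img'][140:300,100:280,::-1],(400,356))
cv2.imwrite('pics/w9.png',np.hstack([a,b]))
E
```

```text
t: 37.75
eef_pos: [0.464, -0.0488, 0.2911]
tool_rot: [0.0, 0.999, 0.035, -0.0]
contact_force: [0.8, 0.4, -0.3]
gripper_width: -0.004
grasp_force: 0.0
[ 0.46395071 -0.04879726  0.29111076]
lid 0.75 4578 [186.7 211.6] [0.516 0.2  ]
drawer 0.98 1092 [384.  223.7] [ 0.488 -0.332]
```

View pics/w9.png

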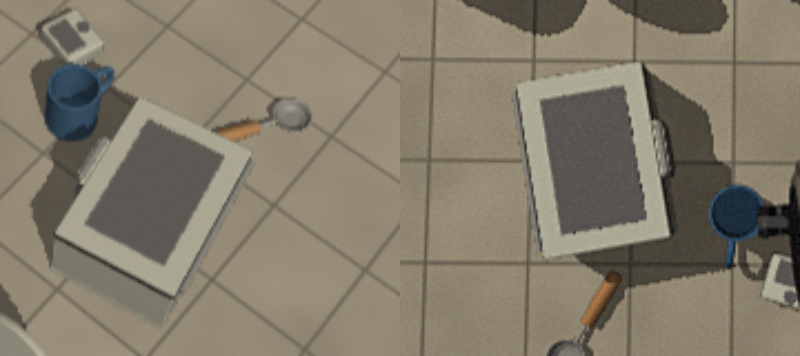

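```bash
python3 -m crank '[{"delta_rot":[0,0,0],"xyz":[-0.015,0.04,0],"fingers":1},{"delta_rot":[0,0,0],"xyz":[-0.03,0.08,0],"fingers":1},{"delta_rot":[0,0,0],"xyz":[-0.045,0.12,0],"fingers":1},{"delta_rot":[0,0,0],"xyz":[-0.06,0.16,0],"fingers":1},{"delta_rot":[0,0,0],"xyz":[-0.075,0.205,0],"fingers":1},{"delta_rot":[0,0,0],"xyz":[-0.0864,0.2456,0],"fingers":1},{"delta_rot":[0,0,0],"xyz":[-0.0864,0.2456,0.04],"fingers":1},{"delta_rot":[0,0,0],"xyz":[-0.0864,0.2456,0.08],"fingers":1},{"delta_rot":[0,0,0],"xyz":[-0.0864,0.2456,0.12],"fingers":1},{"delta_rot":[0,0,0],"xyz":[-0.0864,0.2456,0.16],"fingers":1}]'
python3 -m crank '[{"delta_rot":[0,0,0],"xyz":[0,0,0],"fingers":1}]'
python3 -c "
from h import *
knob('top')"
```

```text
t: 38.95
eef_pos: [0.3974, -0.2967, 0.1299]
tool_rot: [-0.0, 0.999, 0.036, 0.001]
contact_force: [0.5, -0.0, -0.4]
gripper_width: -0.003
grasp_force: 0.0
t: 39.05
eef_pos: [0.3939, -0.2947, 0.1268]
tool_rot: [-0.003, 0.999, 0.037, -0.004]
contact_force: [-0.9, 0.6, -0.7]
gripper_width: 0.001
grasp_force: 0.0
knob 0.77 359 66 [ 0.499  -0.3512] [ 0.5033 -0.3565]
knob 0.71 344 61 [ 0.4985 -0.2886] [ 0.5009 -0.2919]
knob 0.59 317 52 [ 0.489  -0.2286] [ 0.4927 -0.2293]
tcp [ 0.3969 -0.2971  0.1316] yaw 4.2
```

```bash
python3 -m crank '[{"delta_rot":[0,0,0],"xyz":[0,0,0.04],"fingers":1},{"delta_rot":[0,0,0],"xyz":[0,0,0.08],"fingers":1},{"delta_rot":[0,0,0],"xyz":[0,0,0.095],"fingers":1},{"delta_rot":[0,0,0],"xyz":[0,0,0.095],"fingers":1},{"delta_rot":[0,0,0],"xyz":[0.01,0,0.095],"fingers":1},{"delta_rot":[0,0,0],"xyz":[0.02,0,0.095],"fingers":1},{"delta_rot":[0,0,0],"xyz":[0.027,0,0.095],"fingers":1},{"delta_rot":[0,0,0],"xyz":[0.034,0,0.095],"fingers":1},{"delta_rot":[0,0,0],"xyz":[0.041,0,0.095],"fingers":1},{"delta_rot":[0,0,0],"xyz":[0.048,0,0.095],"fingers":1}]'
python3 -m crank '[{"delta_rot":[0,0,0],"xyz":[0.007,0,0],"fingers":1},{"delta_rot":[0,0,0],"xyz":[0.014,0,0],"fingers":1},{"delta_rot":[0,0,0],"xyz":[0.021,0,0],"fingers":1},{"delta_rot":[0,0,0],"xyz":[0.028,0,0],"fingers":1},{"delta_rot":[0,0,0],"xyz":[0.035,0,0],"fingers":1},{"delta_rot":[0,0,0],"xyz":[0.042,0,0],"fingers":1}]'
```

```text
t: 40.15
eef_pos: [0.4444, -0.2949, 0.0365]
tool_rot: [0.0, 0.999, 0.035, -0.0]
contact_force: [-1.4, -0.9, 1.4]
gripper_width: 0.002
grasp_force: 0.7
t: 40.75
eef_pos: [0.4862, -0.292, 0.0362]
tool_rot: [0.0, 0.999, 0.035, -0.0]
contact_force: [-1.2, -0.7, 1.2]
gripper_width: -0.001
grasp_force: 0.7
```

```bash
python3 -m crank '[{"delta_rot":[0,0,0],"xyz":[0.006,0,0],"fingers":1},{"delta_rot":[0,0,0],"xyz":[0.012,0,0],"fingers":1},{"delta_rot":[0,0,0],"xyz":[0.018,0,0],"fingers":1},{"delta_rot":[0,0,0],"xyz":[0.022,0,0],"fingers":1},{"delta_rot":[0,0,0],"xyz":[0.026,0,0],"fingers":1}]'
python3 -m crank '[{"delta_rot":[0,0,0],"xyz":[0.004,0,0],"fingers":1},{"delta_rot":[0,0,0],"xyz":[0.008,0,0],"fingers":1},{"delta_rot":[0,0,0],"xyz":[0.008,0,0],"fingers":1}]'
python3 -m crank '[{"delta_rot":[0,0,0],"xyz":[0.004,0,0],"fingers":1},{"delta_rot":[0,0,0],"xyz":[0.004,0,0],"fingers":1}]'
```

```text
t: 41.25
eef_pos: [0.5105, -0.2901, 0.0361]
tool_rot: [-0.0, 0.999, 0.035, -0.002]
contact_force: [-7.8, -0.5, 4.5]
gripper_width: -0.002
grasp_force: 3.4
t: 41.55
eef_pos: [0.5212, -0.289, 0.0365]
tool_rot: [-0.0, 0.999, 0.036, 0.001]
contact_force: [-0.3, -0.3, 0.0]
gripper_width: 0.004
grasp_force: 0.0
t: 41.75
eef_pos: [0.5215, -0.2892, 0.036]
tool_rot: [-0.0, 0.999, 0.035, -0.002]
contact_force: [-6.6, -0.1, 4.6]
gripper_width: -0.001
grasp_force: 3.4
```

```bash
python3 -m crank '[{"delta_rot":[0,0,0],"xyz":[-0.02,0,0],"fingers":1},{"delta_rot":[0,0,0],"xyz":[-0.05,0,0],"fingers":1},{"delta_rot":[0,0,0],"xyz":[-0.06,0,-0.04],"fingers":1},{"delta_rot":[0,0,0],"xyz":[-0.06,0,-0.09],"fingers":1},{"delta_rot":[0,0,0],"xyz":[-0.06,0,-0.14],"fingers":1},{"delta_rot":[0,0,0],"xyz":[-0.06,0,-0.19],"fingers":1},{"delta_rot":[0,0,0],"xyz":[-0.06,0,-0.24],"fingers":1},{"delta_rot":[0,0,0],"xyz":[-0.06,0.04,-0.25],"fingers":1},{"delta_rot":[0,0,0],"xyz":[-0.06,0.08,-0.25],"fingers":1},{"delta_rot":[0,0,0],"xyz":[-0.06,0.12,-0.25],"fingers":1}]'
python3 -m crank '[{"delta_rot":[0,0,0],"xyz":[0,0.04,0],"fingers":1},{"delta_rot":[0,0,0],"xyz":[0,0.08,0],"fingers":1},{"delta_rot":[0,0,0],"xyz":[0,0.1,0],"fingers":1},{"delta_rot":[0,0,0],"xyz":[0,0.1,0],"fingers":1}]'
python3 - <<'E'
from h import *
o=telemetry.get_obs();print(o['eef_pos'],o['contact_force'])
c=look((('mug',.06),('timer',.03),('tin1',.04),('jar1',.06)))
c2=viewer.read_camera('scene')
cv2.imwrite('pics/end.png',np.vstack([cv2.resize(c['img'][100:290,100:440,::-1],(520,290)),cv2.resize(c2['img'][60:250,100:440,::-1],(520,290))]))
E
```

```text
t: 42.75
eef_pos: [0.473, -0.4145, 0.2878]
tool_rot: [0.001, 0.999, 0.036, 0.001]
contact_force: [0.2, -0.2, -0.4]
gripper_width: 0.001
grasp_force: 0.0
t: 43.15
eef_pos: [0.4781, -0.5164, 0.2853]
tool_rot: [0.001, 0.999, 0.033, -0.0]
contact_force: [-0.2, -0.6, 0.5]
gripper_width: 0.002
grasp_force: 0.0
[ 0.47807055 -0.51641425  0.28534783] [-0.18610583 -0.58118335  0.50900545]
mug 0.73 548 [250.9 236.3] [0.45  0.031]
timer 0.79 568 [276.1 266. ] [ 0.367 -0.041]
```

View pics/end.png

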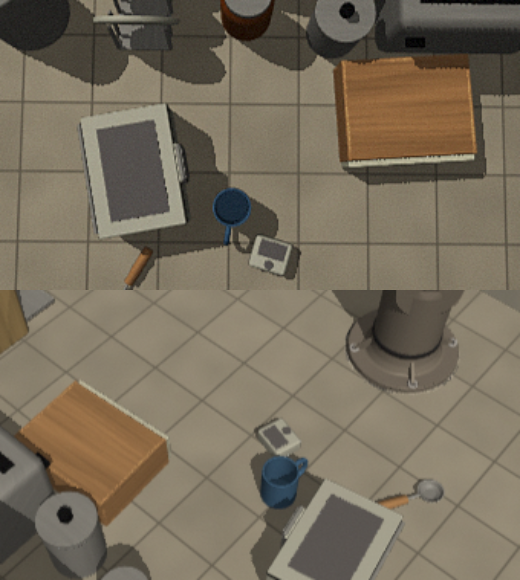

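The closing picture shows the drawer flush against the unit and the lid shut under its catch. The ledge is clear of jars and tins, and the mug and timer have not moved.

```bash
python3 -c "
from station import job
print(job.hand_in())"
```

```text
the job is handed in; nothing more can be done
None
```

The job is handed in: both jars are in the keeper with its lid pressed to its stop under the catch, all three tins are in the drawer, pushed home past its detent, and the mug, timer and other things were left where they stood.

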